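Spindle into the modelling stand, circlip held open at its groove

TASK

Stand the loose metal spindle upright in the socket of the modelling stand, fully home, and let go of it. Then take the circlip pliers out of their rack by the red handles, squeeze them to spread the clip, bring the open clip over the top of the spindle and lower it to the coppery groove. Finish there still holding the pliers upright and squeezed, the clip wide open, centred on the spindle and level with the groove, without leaning on anything, and leave the other things on the bench where they are.

Things in the scene. Friction and masses are not known exactly. Their poses are not given: they have to be found in the camera images.
- spindle_center (a point): Half-way up the loose spindle: an aluminium-coloured round bar 24 mm in diameter, 120 mm long, 0.1 to 0.2 kg, standing free on the bench, groove end up. Point on its axis, 60 mm above its foot; z up the axis. The lowest 7 mm taper to 17 mm diameter, the top 6 mm to 16 mm. Grip it at or up to 15 mm above this point: once home, 90 mm of it stand out of the socket.
- spindle_groove (a point): Middle of the coppery groove of the spindle, on the axis, 96 mm above its foot and 24 mm below its top; the groove is 10 mm high and 19 mm in diameter; z runs up the axis.
- stand_socket (a point): Centre of the socket's mouth on the fixed modelling stand: a dark round foot 150 mm in diameter with a green block 60 x 60 mm on it whose top is 42 mm above the bench. The socket is an upright round hole 26 mm in diameter, 30 mm deep, with a 3 mm chamfer at this mouth; its floor is 12 mm above the bench. z up.
- pliers_grip (a point): Grasp point of the circlip pliers: half-way between the middles of the two red handles (each 16 mm wide in x, 54 mm tall). y runs from handle to handle, z up. The handles' outer faces are about 53 mm apart here when free, about 37 mm apart and parallel when squeezed home against their stop; the spring needs about 10 N, a 40 N grip squeezes them home.
- clip_center (a point): Middle of the dark horseshoe snap clip that hangs level on the pliers' two jaw pins; axes as pliers_grip, from which it lies 24 mm toward -x and 112 mm down. The clip is 4 mm thick wire, 50 mm long in x. Free, its sides are 21 mm apart inside, too tight for the spindle; fully spread about 30 mm or more. Spread, this point should lie on the spindle's axis.
- pliers_left (a joint): How far the pliers are squeezed, which is also how far the clip is spread: 0 when free, 0.16 rad when fully spread at the stop.
- pliers: The loose circlip pliers with the clip, about 0.22 kg, upright in the blue rack, handles up. Origin between the jaw pivots, in the 78 mm wide crossbar, 50 mm below pliers_grip; same axes. The crossbar only rests on the rack's two prongs, so the pliers lift straight up, squeezed or not; raise them 85 mm or more before moving sideways.
- spindle: The spindle; origin at the centre of its foot, z up its axis.
- stand: The fixed modelling stand; origin at the centre of its underside on the bench.
- rack: The fixed blue pliers rack, foot 120 x 90 mm; origin on the bench below the pliers' pivots. Its two prongs carry the pliers' crossbar 79 mm above the bench; its two 92 mm high posts stand on the +x side, 47 mm from the origin.
- crayfish: Finished brown crayfish model, about 250 mm long and 80 mm high with feelers, to be left alone.
- lamp: Small green glass oil lamp with amber globe, 80 mm wide, 142 mm tall, to be left alone.
- brush_mug: Blue mug with brushes, 72 mm wide, 190 mm tall, to be left alone.
- dish: White dish, 90 mm across, 16 mm high, to be left alone.
- clip_tray: Grey tray of small parts, 90 x 70 x 22 mm, to be left alone.
- glue: White glue bottle, 48 mm wide, 110 mm tall, to be left alone.
- screwdriver: Screwdriver lying on the bench, to be left alone.
- horn_blank: Rough brown horn blank lying on the bench, 95 mm long, to be left alone.

How it is judged:
By the outcome, as a careful person would: the job done as asked, in the order asked, and still so for the second after the job is handed in, while the arm keeps its last pose, push and grip.
It also fails if it takes over 61 s, if anything falls off the work surface, if the arm or the gripper's body presses on something with over 40 N, if the wrist force passes 120 N, or if a joint passes its speed limit or range.

ROBOT

A 6-joint arm with a two-finger parallel gripper is mounted at the origin on the work surface. World frame = base frame: x ahead of the robot, y to its left, z up, the work surface at z = 0. Lengths are in mm, angles in degrees, forces in N, time in s.
With the tool pointing down it reaches from about 425 to 925 mm from the base axis. Payload 12.5 kg.
Tool frame: the origin (TCP) lies on the centre line of the jaws, within the pads' length; the fingertips stand 25 mm ahead of it and the grasp point (between the pads) lies 6 mm ahead of it (ctrl.tips_ahead is the y of the fingertips in the tool frame, in mm); y points along the fingers, z is the direction in which the jaws open and shut, and the axes are right-handed (so a half turn about y gives the same grasp; the last joint's range is limited). The gripper opens to 85 mm and grips with 20 to 120 N. Pads are 22 mm wide; open, the fingers measure 114 mm over their backs; the gripper's body (76 mm by 85 mm) begins 54 mm behind the grasp point. The pads swing forward as they close: fully open they stand 13 mm farther back than shut.
Start: joints at [63.277, 28.126, 89.318, -0, 62.55, -6.05], TCP at [220.622, 584.78, 256.327] pointing down, gripper open.
Joint ranges: [-177.58, 177.58], [-47.91, 125.51], [2.72, 160], [-65.01, 245.01], [3.68, 167.84], [-153.87, 153.87]. Speed limits (degrees/s): [127.2, 127.2, 159.86, 180, 180, 180].

INTERFACE

Orientations are given as a 3x3 rotation matrix whose columns are the frame's x, y, z axes.
In Python, from bench import ctrl gives the robot as it stands. Calls block until the motion is done:
- ctrl.move_ptp(position, orientation): joint-space move of the TCP to a pose.
- ctrl.movel(position, orientation=None, vel=150, force_limit=None): straight line of the TCP; orientation=None keeps the orientation; vel is the mean speed in mm/s. With force_limit (N) it stops when the force on the tool has changed by that much, and returns True; else False.
- ctrl.move_j(angles): joint-space move.
- ctrl.gripper_open() and ctrl.gripper_close(f_grip=None): open the fingers fully, or close them until they stop; f_grip is the grip in N (None keeps the last).
- ctrl.sleep(seconds).
- ctrl.solve_ik(position, orientation): joint angles nearest the present ones, or None.
- ctrl.observe(): the state.
- ctrl.capture(name): name is "scene" or "side" or "wrist"; returns a dict with "img" (384x512x3 uint8, red, green, blue), "fx", "fy", "cx", "cy" (pixels), "distortion" ([k1, k2, p1, p2, k3] as OpenCV has them; the pictures are not rectified), "R" (3x3) and "t" (3): a world point X has camera coordinates R X + t. Camera axes: x right, y down, z forward; pixel columns grow to the right and rows downward; lengths in mm; the calibration is good to about 2 mm. A picture is of the moment at which its call begins. There is no depth.
A pose or a line that the arm cannot do raises ctrl.PlanningError and nothing moves.
- ctrl.job_done(): hands the job in, once; it reports no verdict.
The state is a dict: "time_s": time; "q": joint angles; "joint_vel": joint speeds; "joint_efforts": joint torques, N m; "position": TCP position; "orientation": TCP orientation; "contact_force": force on the tool from outside, world axes, zero at the start; "wrist_torque": the same for the moment, N m; "width": opening from 0.0 (shut) to 1.0 (fully open).
Only numpy, scipy, OpenCV 4.12 (cv2) and the standard library are available. Lean on these libraries where they do the work, as an engineer would, in place of code of your own. Each camera call takes 0.05 s, during which the arm holds its last target. There are 200 camera calls.

## Working session

There is one attempt and no reset: what is moved stays moved. The work goes in short steps, each a Python script; the robot and the scene stay as the last script left them, time stands still between calls to the robot, and variables do not carry over. Pictures are saved under pics/ and viewed, on a budget of 10 in all, crops included, one or two more only if the job needs it, and the job is handed in when it is done.

```bash
mkdir -p pics; ls
python3 - <<'E'
from bench import ctrl
import cv2,numpy as np,pickle
o={}
for n in ["scene","side","wrist"]:
    c=ctrl.capture(n); o[n]=c
    cv2.imwrite(f"pics/{n}0.png",c["img"][:,:,::-1])
    print(n,c["fx"],c["fy"],c["cx"],c["cy"],c["distortion"],np.round(-c["R"].T@c["t"]),np.round(c["R"],3).tolist())
pickle.dump(o,open("cap0.pkl","wb"))
a=np.hstack([o["scene"]["img"],o["side"]["img"]])[:,:,::-1]
cv2.imwrite("pics/both.png",cv2.resize(o["scene"]["img"][:,:,::-1],(800,600),interpolation=cv2.INTER_CUBIC))
cv2.imwrite("pics/side_big.png",cv2.resize(o["side"]["img"][:,:,::-1],(800,600),interpolation=cv2.INTER_CUBIC))
s=ctrl.observe();print(s["time_s"],np.round(s["orientation"],3).tolist(),ctrl.tips_ahead)
E
```

```text
pics
scene 380.526982302827 380.526982302827 259.14708585279425 186.76401713731906 [0.00441605 0.         0.         0.         0.        ] [1217.  618.  752.] [[-0.688, 0.726, 0.018], [0.412, 0.41, -0.814], [-0.598, -0.552, -0.581]]
side 463.41986240910853 463.41986240910853 255.97587054854296 197.71745418773415 [-0.05069673  0.          0.          0.          0.        ] [ 311. -834. 1072.] [[0.96, -0.278, 0.017], [-0.194, -0.711, -0.676], [0.2, 0.645, -0.737]]
wrist 324.1944346517838 324.1944346517838 255.9668400455595 193.76858394029082 [-0.00923387  0.          0.          0.          0.        ] [142. 614. 374.] [[0.353, 0.936, -0.001], [0.884, -0.333, 0.328], [0.306, -0.116, -0.945]]
0.15 [[0.936, -0.0, 0.353], [-0.353, -0.001, 0.936], [-0.0, -1.0, -0.001]] 25.0
```

View pics/both.png

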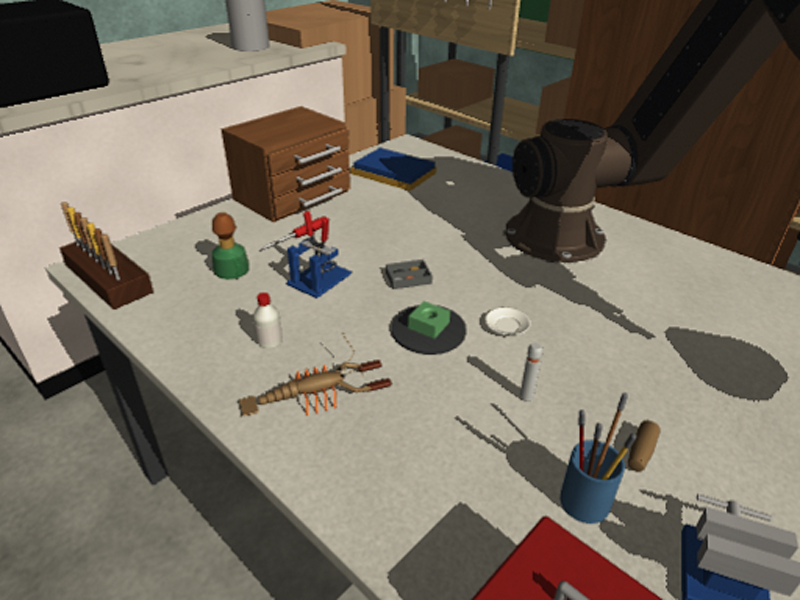

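View pics/side_big.png

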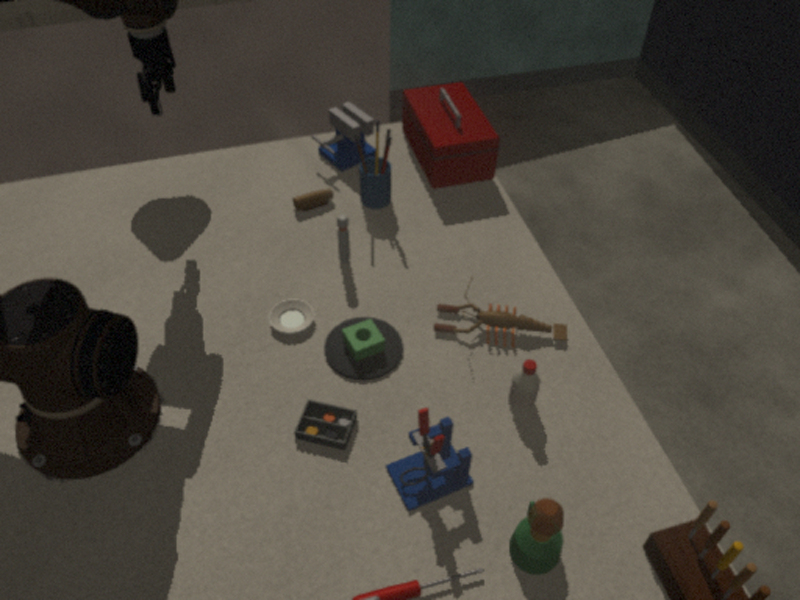

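The scene view (800x600) shows the spindle at (533,372), the socket at (431,314), the pliers' red handles at (312,228) above the blue rack, and the screwdriver handle beside the pliers. The side view shows the red handles at (424,422) and (436,445), the socket at (363,333) and the spindle at (343,230).

```bash
cat > h.py <<'E'
import numpy as np,cv2
def ray(c,uv):
    K=np.array([[c["fx"],0,c["cx"]],[0,c["fy"],c["cy"]],[0,0,1]])
    n=cv2.undistortPoints(np.array([[uv]],float),K,np.array(c["distortion"],float))[0,0]
    R=np.array(c["R"]);t=np.array(c["t"]);d=R.T@np.array([n[0],n[1],1]);return -R.T@t,d/np.linalg.norm(d)
def plane(c,uv,z):
    o,d=ray(c,uv);return o+d*(z-o[2])/d[2]
def tri(c1,u1,c2,u2):
    o1,d1=ray(c1,u1);o2,d2=ray(c2,u2)
    s=np.linalg.lstsq(np.c_[d1,-d2],o2-o1,rcond=None)[0]
    a=o1+s[0]*d1;b=o2+s[1]*d2;return (a+b)/2,np.linalg.norm(a-b)
def blobs(m,amin=6):
    n,l,s,ce=cv2.connectedComponentsWithStats(m.astype(np.uint8),connectivity=8)
    return [(int(s[i,4]),ce[i].round(1).tolist(),s[i,:4].tolist()) for i in range(1,n) if s[i,4]>=amin],l
def hsv(c): return cv2.split(cv2.cvtColor(c["img"],cv2.COLOR_RGB2HSV))
def proj(c,X):
    K=np.array([[c["fx"],0,c["cx"]],[0,c["fy"],c["cy"]],[0,0,1]])
    return cv2.projectPoints(np.array(X,float).reshape(-1,1,3),cv2.Rodrigues(np.array(c["R"]))[0],np.array(c["t"],float),K,np.array(c["distortion"],float))[0][:,0]
E
python3 - <<'E'
import pickle
from h import *
o=pickle.load(open("cap0.pkl","rb"));S,D=o["scene"],o["side"]
for n,c in (("scene",S),("side",D)):
    h,s,v=hsv(c)
    red=((h<8)|(h>172))&(s>150)&(v>60); print(n,"red",blobs(red)[0])
    print("blue",blobs((h>100)&(h<125)&(s>130)&(v>25),40)[0])
    print("green",blobs((h>45)&(h<75)&(s>70)&(v>40),40)[0])
    print("copper",blobs((h>4)&(h<18)&(s>60)&(v>60),3)[0][:30])
# socket from guesses
us,ud=(431*.64,314*.64),(363*.64,333*.64)
print("socket",tri(S,us,D,ud),plane(S,us,42),plane(D,ud,42))
print("spTop",tri(S,(535*.64,347*.64),D,(343*.64,217*.64)))
print("spfoot",plane(S,(528*.64,396*.64),0))
for f in((424*.64,422*.64),(436*.64,445*.64)):print("handle",plane(D,f,140))
E
python3 - <<'E'
import cv2,numpy as np
a=cv2.imread('pics/scene0.png');b=cv2.imread('pics/side0.png')
p=cv2.resize(a[120:200,160:240],(400,400),interpolation=0);q=cv2.resize(b[250:330,235:315],(400,400),interpolation=0)
cv2.imwrite('pics/crop.png',np.hstack([p,cv2.convertScaleAbs(q,alpha=1.8)]))
E
```

```text
scene red [(198, [200.0, 144.8], [188, 135, 22, 20]), (51, [168.2, 191.3], [165, 188, 8, 8]), (30, [237.1, 233.5], [232, 231, 11, 6]), (38, [242.7, 245.6], [237, 243, 13, 7]), (50, [371.8, 288.4], [371, 273, 3, 28]), (3008, [358.1, 364.5], [303, 331, 120, 53])]
blue [(642, [252.1, 105.6], [227, 95, 51, 22]), (88, [322.9, 103.2], [318, 98, 10, 12]), (670, [200.5, 174.6], [184, 156, 41, 34]), (1065, [454.8, 369.3], [437, 336, 56, 48])]
green [(236, [341.9, 5.9], [332, 0, 20, 14]), (404, [146.8, 167.4], [136, 156, 23, 23]), (436, [274.1, 204.2], [261, 193, 27, 24])]
copper [(5950, [202.3, 68.0], [142, 0, 101, 142]), (563, [360.6, 14.3], [348, 0, 26, 35]), (21, [408.7, 16.6], [406, 8, 6, 17]), (3, [238.0, 15.0], [237, 15, 3, 1]), (5, [242.2, 16.4], [241, 16, 3, 2]), (471, [252.9, 62.9], [249, 18, 11, 72]), (46, [377.3, 36.3], [374, 23, 6, 26]), (1161, [290.2, 53.3], [267, 38, 48, 32]), (18, [367.4, 48.3], [366, 42, 4, 14]), (6, [315.0, 49.5], [315, 47, 1, 6]), (448, [353.6, 65.4], [342, 50, 24, 37]), (9, [373.8, 52.8], [373, 50, 3, 7]), (47, [469.5, 67.0], [464, 55, 13, 26]), (8, [404.9,
[... 2037 characters left out ...]
1]), (41, [338.3, 235.3], [334, 229, 10, 12]), (50, [270.8, 266.3], [267, 260, 8, 14]), (41, [210.1, 267.4], [206, 265, 9, 6]), (5, [270.6, 275.4], [269, 274, 4, 3]), (7, [276.3, 282.6], [275, 281, 3, 4]), (179, [350.6, 324.6], [342, 318, 19, 14]), (32, [455.8, 322.5], [453, 320, 7, 7])]
socket (array([505.72104027,  28.94020355,  41.34994975]), np.float64(3.7589154927904302)) [504.32898806  30.02670646  42.        ] [506.9326496   26.86002947  42.        ]
spTop (array([528.54032907, 272.53800647, 118.8942553 ]), np.float64(1.000012202296258))
spfoot [518.95840207 272.58725391   0.        ]
handle [ 534.20350906 -253.505729    140.        ]
handle [ 539.24692491 -297.31090495  140.        ]
```

View pics/crop.png

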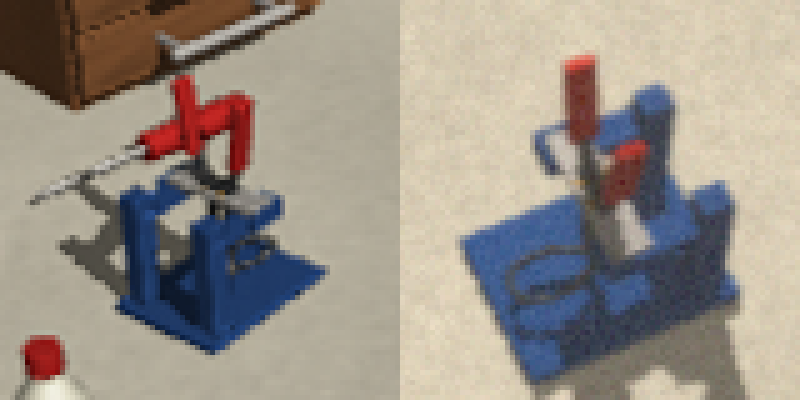

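The crop shows handle A at about scene (197.5,143) and side (271.3,269.5), and handle B at scene (207.8,146.7) and side (280.2,284.5). The posts are on world +x and the clip hangs towards -x. The socket at about (505,28,42) and the spindle top at z≈119 fit the given sizes, so I'm moving above the spindle.

```bash
cat >> h.py <<'E'
def down(phi):
    a=np.radians(phi);z=np.array([np.cos(a),np.sin(a),0]);y=np.array([0,0,-1.]);return np.c_[np.cross(y,z),y,z]
E
python3 - <<'E'
from bench import ctrl
from h import *
import pickle
o=pickle.load(open("cap0.pkl","rb"));S,D=o["scene"],o["side"]
A=tri(S,(197.5,143),D,(271.3,269.5));B=tri(S,(207.8,146.7),D,(280.2,284.5));print("handles",A,B)
f=lambda x,y:(235+(x-400)/5,250+y/5)
P=[plane(D,f(*p),8) for p in((463,240),(535,380),(738,292))];print(np.round(P,0))
print("yaw",[np.degrees(np.arctan2(*(q)[1::-1])) for q in (P[0]-P[1],P[2]-P[1])])
print(ctrl.solve_ik([524,272,250],down(90)))
ctrl.move_ptp([524,272,250],down(90))
c=ctrl.capture("wrist");pickle.dump(c,open("w1.pkl","wb"))
print(proj(c,[[524,272,120],[524,272,96],[524,272,0]]))
cv2.imwrite("pics/w1.png",c["img"][:,:,::-1]);print(ctrl.observe()["time_s"])
E
```

```text
handles (array([ 543.92871092, -264.09257614,  146.22863859]), np.float64(27.015429750662214)) (array([ 534.05388438, -273.43237857,  117.55430639]), np.float64(34.55336791868064))
[[ 480. -237.    8.]
 [ 494. -323.    8.]
 [ 608. -305.    8.]]
yaw [np.float64(98.82552637970836), np.float64(9.344181328459856)]
[ 2.10243242e+01  2.56694594e+01  9.47707387e+01 -2.54444375e-14
  5.95598019e+01 -6.89756758e+01]
[[256.07343937 192.06570589]
 [256.06631094 183.25722446]
 [256.04639233 158.65380162]]
1.8
```

View pics/w1.png

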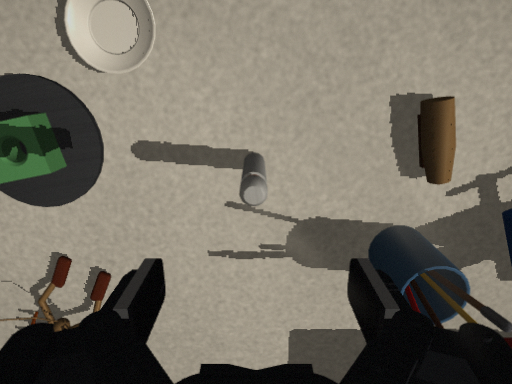

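The wrist view shows the spindle top at (254.5,195), the socket mouth at about (13,150) and the mug rim at about (418,260). The mug is off to +y, so I'll check its clearance.

Run:
```python
from h import *
import pickle
o=pickle.load(open("cap0.pkl","rb"));S,D=o["scene"],o["side"];c=pickle.load(open("w1.pkl","rb"))
print("A,B",tri(S,(207.8,146.7),D,(271.3,269.5)),tri(S,(197.5,143),D,(280.2,284.5)))
print("top",plane(c,(254.5,195),120),"foot",plane(c,(254,158),0))
print("socket",plane(c,(13,150),42))
for u in((372,245),(466,290),(418,310),(410,230)):print("mug rim",plane(c,u,95))
for u in((508,325),(470,320),(430,315)):print("brush tip",plane(c,u,185))
g=cv2.cvtColor(c["img"],cv2.COLOR_RGB2GRAY)
x=g[190:200,235:275];print(x.tolist()[::3]); print(g[175:210,254].tolist())
```

```text
A,B (array([ 535.33389869, -246.33354677,  132.45083704]), np.float64(2.631230112430171)) (array([ 542.74632783, -291.14743463,  131.35897001]), np.float64(3.7515471385322043))
top [526.51935149 270.72441602 120.        ] foot [523.22904228 269.62799964   0.        ]
socket [505.32779927  23.21926525  42.        ]
mug rim [585.33733289 381.73408445  95.        ]
mug rim [635.86668532 482.16284043  95.        ]
mug rim [659.9388011  437.91115082  95.        ]
mug rim [569.70986698 415.34893643  95.        ]
brush tip [600.35747589 449.08475838 185.        ]
brush tip [595.89220173 421.14351839 185.        ]
brush tip [591.52255513 392.30439457 185.        ]
[[158, 159, 163, 160, 124, 78, 69, 71, 71, 80, 114, 140, 142, 146, 144, 145, 144, 146, 145, 145, 143, 140, 144, 146, 147, 148, 158, 160, 155, 151, 145, 144, 147, 159, 165, 164, 167, 166, 162, 157], [157, 157, 162, 151, 107, 68, 68, 71, 82, 119, 143, 143, 145, 142, 144, 148, 147, 146, 146, 146, 143, 143, 146, 147, 147, 148, 147, 156, 163, 160, 154, 145, 154, 159, 161, 158, 155, 152, 152, 154], [159, 162, 161, 162, 130, 83, 68, 71, 98, 130, 142, 141, 144, 144, 142, 148, 146, 145, 147, 148, 144, 143, 143, 146, 148, 147, 148, 153, 159, 156, 148, 142, 151, 163, 161, 162, 161, 161, 158, 159], [158, 159, 156, 154, 152, 144, 109, 66, 71, 98, 133, 141, 140, 144, 144, 141, 145, 145, 145, 146, 144, 143, 141, 145, 147, 147, 149, 152, 148, 140, 140, 153, 158, 162, 160, 163, 161, 163, 164, 161]]
[56, 51, 61, 68, 73, 81, 86, 91, 95, 101, 109, 130, 142, 145, 146, 145, 145, 148, 146, 146, 144, 148, 148, 147, 146, 146, 147, 146, 146, 122, 97, 132, 107, 93, 91]
```

Run:
```python
from bench import ctrl
from h import *
import pickle
R=down(90)
ctrl.movel([526,271,130],R)
print(ctrl.movel([526,271,79],vel=60,force_limit=8))
ctrl.gripper_close(40);s=ctrl.observe();print(s["width"]*85,s["position"],s["contact_force"])
ctrl.movel([526,271,180]);s=ctrl.observe();print(s["width"]*85,s["contact_force"])
ctrl.movel([505,26,180],vel=200)
c=ctrl.capture("wrist");pickle.dump(c,open("w2.pkl","wb"));cv2.imwrite("pics/w2.png",c["img"][:,:,::-1])
print(proj(c,[[505,26,42],[505,26,180-79+120]]));print(ctrl.observe()["time_s"])
```

```text
False
22.826555848877366 [526.06290644 270.89953739  79.18951944] [-0.57557845 -0.87288839  3.95457982]
22.84284492584483 [ 0.08893296  0.41817338 -0.21091452]
[[256.21808149 188.64402805]
 [256.5872391  368.31785418]]
6.6
```

View pics/w2.png

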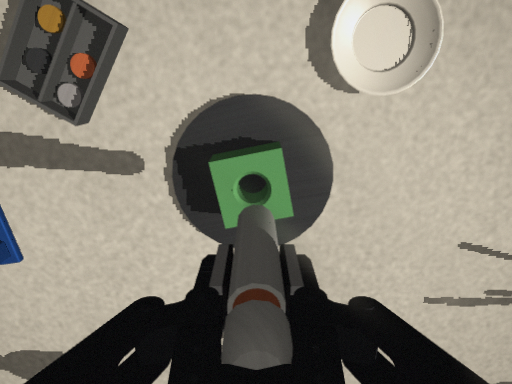

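The spindle is held upright. The socket mouth is at about (252.5,188), the spindle's lower end at (257,~210) and its groove at (257,300).

Run:
```python
from h import *
import pickle
c=pickle.load(open("w2.pkl","rb"))
h,s,v=hsv(c);m=(h>45)&(h<80)&(s>80)&(v>40);m[:, :200]=0
hole=(v<95)|~m
print("socket",plane(c,(252.5,188),42))
q=c["img"][150:232,205:300]; g=((hsv(c)[0]>45)&(hsv(c)[0]<80)&(s>80))[150:232,205:300]*v[150:232,205:300]
print("row188",v[188,225:280].tolist());print("col252",v[160:212,252].tolist())
print("foot",plane(c,(257,216),101))
r=v[240,215:300].tolist();print(r)
for z,row in((101,216),(197,297)):print("sp",plane(c,(257.3,row),z), proj(c,[[505,26,z]]))
```

```text
socket [504.43889461  22.90618165  42.        ]
row188 [145, 144, 145, 143, 142, 144, 143, 143, 159, 167, 166, 156, 133, 120, 88, 57, 52, 44, 37, 35, 38, 37, 36, 36, 36, 34, 37, 29, 32, 35, 34, 30, 33, 30, 28, 26, 27, 35, 43, 48, 49, 49, 50, 58, 64, 61, 119, 148, 147, 148, 146, 145, 146, 148, 148]
col252 [147, 147, 146, 148, 145, 146, 145, 146, 146, 146, 146, 129, 115, 96, 52, 27, 29, 29, 25, 28, 27, 31, 28, 33, 32, 31, 32, 30, 29, 35, 33, 33, 36, 52, 58, 60, 61, 63, 62, 59, 63, 62, 63, 100, 101, 79, 71, 70, 69, 72, 69, 72]
foot [504.57994212  26.47771071 101.        ]
[88, 51, 54, 54, 55, 54, 53, 53, 51, 54, 53, 54, 54, 53, 53, 55, 56, 54, 54, 54, 55, 57, 61, 59, 63, 64, 66, 66, 64, 65, 66, 67, 64, 66, 64, 64, 63, 67, 67, 65, 67, 68, 65, 66, 68, 65, 65, 65, 65, 66, 66, 66, 68, 65, 65, 67, 66, 67, 79, 110, 131, 138, 112, 73, 65, 66, 67, 72, 69, 69, 72, 70, 74, 73, 72, 95, 145, 169, 180, 180, 181, 180, 183, 185, 186]
sp [504.57975441  26.67575822 101.        ] [[256.27558867 216.58577962]]
sp [496.44026457  26.29326407 197.        ] [[256.47954133 315.82434214]]
```

Run:
```python
from bench import ctrl
from h import *
ctrl.movel([504.5,22.8,140])
def ob():
    s=ctrl.observe();print(s["position"].round(1) if hasattr(s["position"],'round') else s["position"],np.round(s["contact_force"],1),np.round(s["wrist_torque"],2),round(s["width"]*85,1),s["time_s"])
ob()
print(ctrl.movel([504.5,22.8,115],vel=50,force_limit=10));ob()
print(ctrl.movel([504.5,22.8,90.5],vel=30,force_limit=10));ob()
```

```text
[504.5  23.2 140. ] [ 0.6  0.3 -0.9] [-0.   -0.01  0.05] 22.8 7.0167
False
[504.5  22.8 114.9] [ 0.4  0.5 -1.2] [-0.05  0.05 -0.02] 22.9 7.6667
True
[504.6  22.8  91.2] [-1.2 -0.9  7.2] [ 0.04  0.14 -0.02] 23.0 8.4333
```

Run:
```python
from bench import ctrl
from h import *
import pickle
ctrl.gripper_open();ctrl.movel([504.5,22.8,250],vel=150)
c=ctrl.capture("wrist");pickle.dump(c,open("w3.pkl","wb"));cv2.imwrite("pics/w3.png",c["img"][:,:,::-1])
ctrl.move_ptp([539,-268.7,290],down(99))
d=ctrl.capture("wrist");pickle.dump(d,open("w4.pkl","wb"));cv2.imwrite("pics/w4.png",d["img"][:,:,::-1])
print(proj(c,[[504.5,22.8,132],[504.5,22.8,108]]),proj(d,[[539,-268.7,132]]))
w=np.vstack([c["img"][100:384,100:412],d["img"][60:344,100:412]])[:,:,::-1]
cv2.imwrite("pics/w34.png",np.hstack([c["img"][100:384,56:456],d["img"][100:384,56:456]])[:,:,::-1]);print(ctrl.observe()["time_s"],ctrl.observe()["q"])
```

```text
[[256.9223729  197.65504045]
 [256.8419907  188.05549513]] [[255.66565278 181.70151349]]
11.5083 [-3.26728924e+01  2.44581748e+01  9.02359305e+01  1.44740073e-02
  6.53394105e+01 -1.31735598e+02]
```

View pics/w34.png

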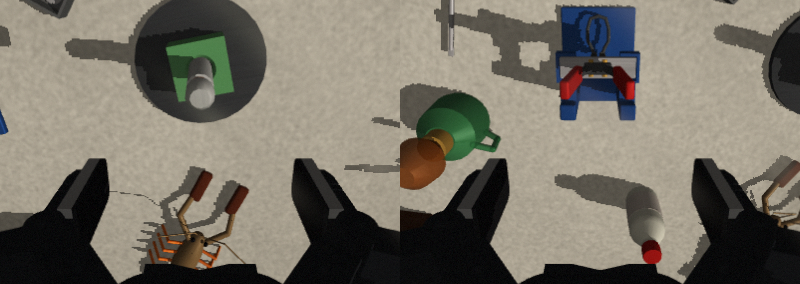

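The left half shows the spindle upright in the socket, top at crop (203,97). The right half shows the rack square to the image, so the 99° yaw is right, with the handles at crop (571,82) and (626,82). The lamp and glue bottle stand nearby.

Run:
```python
from h import *
import pickle
c=pickle.load(open("w3.pkl","rb"));d=pickle.load(open("w4.pkl","rb"))
v=hsv(c)[2];print(v[198,240:280].tolist());print(v[170:215,258].tolist())
h,s,vv=hsv(d)
m=((h<8)|(h>172))&(s>150)&(vv>60);b=blobs(m,20)[0];print(b)
b=[x for x in b if x[1][1]<230]
P=[plane(d,x[1],132) for x in b];print(P)
m=(h>100)&(h<125)&(s>130)&(vv>25);print(blobs(m,40)[0])
f=lambda x,y:(x-344,y+100)
for n,u,z in(("lamp top",(425,160),135),("lamp right",(500,143),40),("glue cap",(652,255),110),("glue body L",(628,195),70)):print(n,plane(d,f(*u),z))
print("posts",plane(d,f(568,107),92),plane(d,f(627,107),92))
```

```text
[108, 75, 65, 68, 69, 104, 139, 150, 151, 152, 150, 148, 151, 153, 152, 152, 154, 153, 151, 151, 154, 157, 157, 157, 158, 163, 171, 170, 161, 154, 110, 53, 50, 51, 49, 49, 48, 52, 48, 48]
[72, 74, 73, 75, 126, 154, 142, 90, 64, 69, 74, 85, 89, 95, 98, 106, 114, 119, 125, 141, 151, 152, 153, 153, 152, 150, 152, 151, 151, 150, 150, 149, 150, 150, 152, 151, 153, 145, 115, 93, 74, 69, 69, 70, 68]
[(1701, [107.8, 34.0], [96, 0, 25, 72]), (403, [225.8, 184.6], [216, 170, 23, 30]), (167, [285.3, 189.6], [281, 181, 10, 19]), (255, [308.5, 354.8], [299, 341, 19, 23])]
[array([ 439.14274885, -400.21702037,  132.        ]), array([ 545.853634  , -294.60551277,  132.        ]), array([ 542.13968981, -241.2724034 ,  132.        ])]
[(2709, [251.7, 134.0], [212, 107, 84, 76]), (498, [253.8, 134.4], [245, 118, 18, 38]), (1345, [252.5, 198.0], [216, 179, 75, 41])]
lamp top [ 642.20450582 -422.52066668  135.        ]
lamp right [ 666.90613971 -376.56211246   40.        ]
glue cap [ 746.83813313 -173.21200352  110.        ]
glue body L [ 697.03777433 -208.08834719   70.        ]
posts [ 583.59306736 -295.20006957   92.        ] [ 573.90074268 -234.20210018   92.        ]
```

Run:
```python
from bench import ctrl
from h import *
import pickle
d=pickle.load(open("w4.pkl","rb"));print(plane(d,(253.7,184.6),132))
def ob():
    s=ctrl.observe();print(np.round(s["position"],1),np.round(s["contact_force"],1),np.round(s["wrist_torque"],2),round(s["width"]*85,1),s["time_s"])
p=[540.5,-269,138];R=down(99)
ctrl.movel([*p[:2],200],R);ob()
print(ctrl.movel(p,vel=60,force_limit=6));ob()
ctrl.gripper_close(45);ob()
ctrl.movel([*p[:2],250],vel=70);ob();ctrl.sleep(.2);ob()
o={n:ctrl.capture(n) for n in("scene","side","wrist")};pickle.dump(o,open("c5.pkl","wb"))
cv2.imwrite("pics/w5.png",np.vstack([o["wrist"]["img"][:,:,::-1]]))
z=250-6-112
print([proj(o["side"],[[540.5,-269,244]]),proj(o["scene"],[[540.5,-269,244]])])
```

```text
[ 541.94528667 -270.00895391  132.        ]
[ 540.9 -268.9  200.8] [-0.8 -0.4  0.1] [-0.02  0.03 -0.  ] 85.2 12.2583
False
[ 540.6 -269.1  138.4] [ 0.5 -0.7 -0.4] [-0.02  0.01 -0.02] 84.8 13.4417
[ 541.  -269.5  139.4] [-1.7 -0.7 10.9] [-0.03  0.31  0.05] 34.3 13.9667
[ 540.4 -268.9  249.6] [ 0.3  0.3 -1.6] [ 0.03 -0.01  0.06] 33.9 15.7167
[ 540.5 -269.   249.8] [ 0.3  0.1 -2.7] [ 0.04  0.03 -0.02] 34.1 15.9167
[array([[278.17162693, 248.75649135]]), array([[199.22804978, 113.58477469]])]
```

View pics/w5.png

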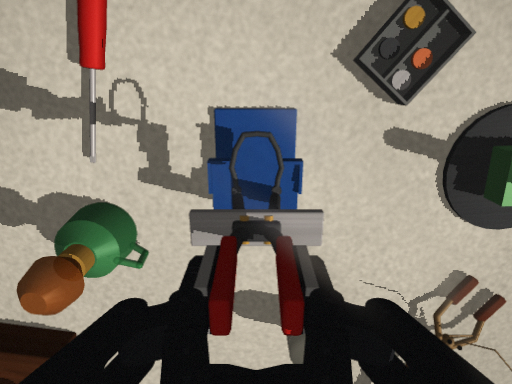

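The wrist view shows the pliers held squarely, clip loop at columns 231–283, rows 131–207, and the crossbar at rows 210–245. I'm carrying it above the spindle and checking the clip there.

Run:
```python
from bench import ctrl
from h import *
import pickle
R=down(99);W=pickle.load(open("c5.pkl","rb"))["wrist"]
def rel(tcp,v): return np.array(tcp)+R[:,0]*v[0]+R[:,2]*v[1]+np.array([0,0,v[2]])
T=[540.5,-269,249.8]
for n,v in(("apex outer",(-49,0,-118)),("apex outer5down",(-49,0,-123)),("clip side L",(-24,-17,-118)),("side R",(-24,17,-118)),("crossbar L",(0,-39,-56)),("crossbar R",(0,39,-56))):print(n,proj(W,[rel(T,v)]).round(1))
ctrl.movel([540.5,-269,290],vel=150)
ctrl.movel([528.4,26.2,290],R,vel=200)
ctrl.movel([528.4,26.2,275],vel=80);ctrl.sleep(.3)
s=ctrl.observe();print(s["position"],s["width"]*85,s["contact_force"],s["time_s"])
o={n:ctrl.capture(n) for n in("scene","side","wrist")};pickle.dump(o,open("c6.pkl","wb"))
C=np.array([504.7,22.4,0])
L=[]
for n in o:
    u=proj(o[n],[[504.7,22.4,132],[504.7,22.4,108],[504.7,22.4,157]]);print(n,u.round(1).tolist())
    x,y=u[2].astype(int);
    h=40 if n!="wrist" else 110
    x=np.clip(x,h,512-h);y=np.clip(y,h,384-h)
    im=cv2.resize(o[n]["img"][y-h:y+h,x-h:x+h],(390,390),interpolation=cv2.INTER_NEAREST)
    if n=="side": im=cv2.convertScaleAbs(im,alpha=1.8)
    L.append(im);print(n,"origin",x-h,y-h,"scale",390/(2*h))
cv2.imwrite("pics/c6.png",np.hstack(L[:2])[:,:,::-1]);cv2.imwrite("pics/w6.png",o["wrist"]["img"][:,:,::-1])
```

```text
apex outer [[257.1 133.2]]
apex outer5down [[257.  132.2]]
clip side L [[234.4 166.7]]
side R [[279.7 166.7]]
crossbar L [[191.6 231.9]]
crossbar R [[322.9 231.9]]
[528.47641271  26.17049234 275.25285796] 34.01075059250755 [-0.42566161  0.0160495  -2.99468633] 18.7417
scene [[275.1, 175.6], [274.8, 182.3], [275.5, 168.4]]
scene origin 235 128 scale 4.875
side [[231.3, 193.3], [231.5, 199.2], [231.1, 187.1]]
side origin 191 147 scale 4.875
wrist [[256.9, 159.0], [256.8, 152.9], [257.0, 166.5]]
wrist origin 146 56 scale 1.7727272727272727
```

View pics/c6.png

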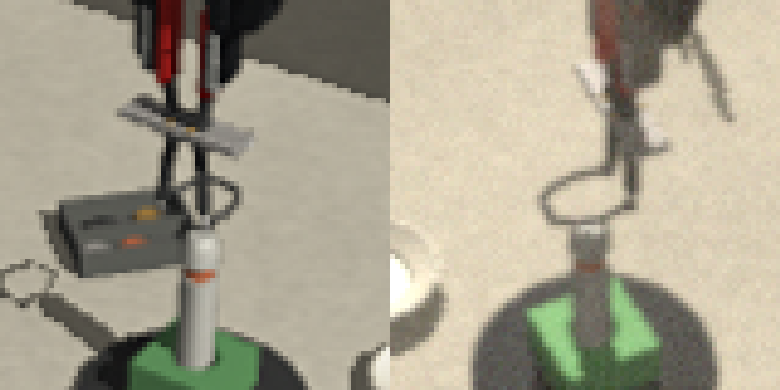

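View pics/w6.png

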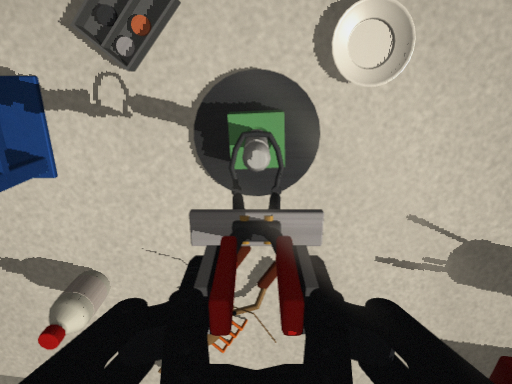

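Both views show the clip spread and centred over the spindle: scene loop at crop x 173–240, y 177–225, with the side loop above the spindle at (590,225). The wrist view has the clip sides at columns ~232 and ~283 around the spindle top at (257,155). I'll triangulate the pins and measure the centring.

Run:
```python
from h import *
import pickle
o=pickle.load(open("c6.pkl","rb"));S,D,W=o["scene"],o["side"],o["wrist"]
fs=lambda x,y:(235+x/4.875,128+y/4.875);fd=lambda x,y:(191+(x-390)/4.875,147+y/4.875)
print("pin-y",tri(S,fs(163,205),D,fd(632,207)));print("pin+y",tri(S,fs(203,227),D,fd(610,174)))
print("top of spindle",tri(S,fs(203,236),D,fd(589,228)),"groove",tri(S,fs(201,274),D,fd(589,266)))
# clip far extent: leftmost point in side & rightmost in scene not the same point
v=hsv(W)[2]
for r in(140,150,156,165,175):print(r,v[r,224:292].tolist())
print("col257",v[122:215,257].tolist())
R=down(99);T=np.array([528.5,26.2,275.2])
rel=lambda a:T+R[:,0]*a[0]+R[:,2]*a[1]+np.array([0,0,a[2]])
print("pred",[proj(W,[rel(a)]).round(1).tolist() for a in((-49,0,-118),(-45,0,-118),(-24,-19,-118),(-24,19,-118),(-24,0,-118))])
```

```text
pin-y (array([526.28475034,  11.11351014, 154.8600568 ]), np.float64(5.3413901004682875))
pin+y (array([522.43246858,  40.94450406, 152.02874632]), np.float64(2.764688728134009))
top of spindle (array([504.58717053,  25.16613215, 129.15809765]), np.float64(5.114718809969698)) groove (array([503.07089231,  23.39867701,  99.40764646]), np.float64(6.023022264965595))
140 [27, 27, 24, 28, 32, 60, 75, 71, 72, 73, 73, 72, 65, 45, 31, 44, 52, 61, 67, 62, 57, 57, 61, 66, 66, 72, 79, 82, 84, 95, 100, 149, 167, 166, 169, 164, 153, 142, 128, 105, 110, 118, 120, 87, 48, 40, 37, 44, 57, 64, 62, 90, 131, 145, 144, 143, 143, 145, 146, 143, 115, 67, 57, 58, 60, 60, 62, 58]
150 [28, 27, 27, 24, 26, 61, 117, 145, 103, 35, 47, 58, 68, 69, 111, 141, 142, 147, 145, 111, 67, 66, 69, 69, 74, 74, 75, 77, 83, 110, 135, 153, 165, 160, 156, 151, 146, 150, 155, 157, 154, 153, 153, 149, 146, 144, 147, 143, 146, 145, 108, 50, 37, 54, 66, 71, 103, 136, 147, 144, 124, 80, 59, 57, 60, 59, 60, 62]
156 [28, 26, 28, 28, 27, 34, 80, 74, 37, 52, 66, 69, 96, 134, 145, 143, 143, 144, 108, 66, 68, 69, 72, 80, 86, 87, 85, 87
[... 608 characters left out ...]
4, 55, 55, 54, 53, 53, 54, 53, 54, 54, 51, 52, 52, 53, 53, 52, 53, 56, 50, 54, 54, 54, 51, 54, 54, 54, 53, 48, 37, 26, 44, 56, 65, 58, 55, 53, 54, 50, 54, 56, 55, 56, 54, 53]
col257 [145, 146, 145, 143, 137, 123, 116, 79, 58, 47, 49, 55, 57, 49, 54, 64, 65, 146, 166, 113, 74, 72, 77, 87, 94, 101, 109, 126, 160, 177, 175, 177, 177, 177, 176, 177, 177, 177, 177, 176, 176, 178, 176, 176, 176, 178, 159, 129, 110, 81, 62, 53, 53, 54, 55, 52, 56, 55, 55, 54, 56, 58, 59, 54, 55, 60, 58, 60, 61, 61, 63, 61, 60, 60, 163, 185, 187, 184, 184, 181, 181, 180, 183, 182, 181, 184, 183, 113, 69, 70, 98, 125, 143]
pred [[[257.1, 133.2]], [[257.1, 138.8]], [[231.7, 166.7]], [[282.4, 166.8]], [[257.0, 166.7]]]
```

The clip is centred on the spindle to within about 1 mm and the heights agree within measuring error. I'm lowering with a force guard and a small y correction.

Run:
```python
from bench import ctrl
from h import *
import pickle
print(ctrl.movel([528.4,26.9,275],vel=30))
print(ctrl.movel([528.4,26.9,226],vel=35,force_limit=4));ctrl.sleep(.3)
s=ctrl.observe();print(s["position"],s["width"]*85,s["contact_force"],s["wrist_torque"],s["time_s"])
o={n:ctrl.capture(n) for n in("scene","side","wrist")};pickle.dump(o,open("c7.pkl","wb"))
L=[]
for n in o:
    u=proj(o[n],[[504.7,22.8,108]]);x,y=u[0].astype(int);print(n,u)
    h=20 if n!="wrist" else 60
    im=cv2.resize(o[n]["img"][y-h:y+h,x-h:x+h],(260,260),interpolation=cv2.INTER_NEAREST)
    if n=="side": im=cv2.convertScaleAbs(im,alpha=1.8)
    L.append(im);print("origin",x-h,y-h)
cv2.imwrite("pics/c7.png",np.hstack(L)[:,:,::-1])
```

```text
False
False
[528.41038916  26.90305462 226.04542   ] 34.40337856659996 [ 0.27834299 -0.08168533 -1.82216211] [ 0.0339742  -0.01730828  0.0343862 ] 20.9917
scene [[274.89561349 182.34377102]]
origin 254 162
side [[231.42503099 199.0513439 ]]
origin 211 179
wrist [[256.59077758 166.61225904]]
origin 196 106
```

View pics/c7.png

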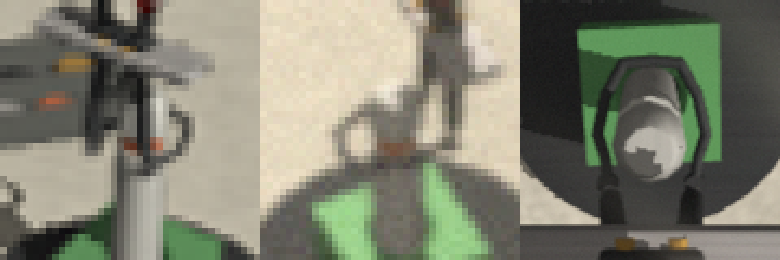

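The clip is round the spindle at the groove with no contact force. In the wrist crop the clip sides are at about 600–705 and the spindle top at 613–683, roughly 1 mm off sideways. I'll check height and centring in numbers.

```bash
python3 - <<'E'
from h import *
import pickle
o=pickle.load(open("c7.pkl","rb"));R=down(99);T=np.array([528.4,26.9,226])
rel=lambda a:T+R[:,0]*a[0]+R[:,2]*a[1]+np.array([0,0,a[2]])
for n,ox,oy,k,off,side in(("scene",254,162,6.5,0,17),("side",211,179,6.5,260,-17)):
  for z in(-114,-118,-122):
    u=proj(o[n],[rel(a) for a in((-47,0,z),(-30,side,z),(-15,side,z),(0,side,z),(-30,-side,z),(-15,-side,z))])
    print(n,z,[(round((a-ox+.5)*k+off),round((b-oy+.5)*k)) for a,b in u])
v=hsv(o["wrist"])[2]
for r in(145,155,160,167,172,180):print(r,v[r,226:292].tolist())
E
python3 - <<'E'
import cv2,pickle,numpy as np
o=pickle.load(open("c7.pkl","rb"))
a=cv2.resize(o["scene"]["img"][170:195,262:290],(448,400),interpolation=0);b=cv2.convertScaleAbs(cv2.resize(o["side"]["img"][185:210,218:246],(448,400),interpolation=0),alpha=1.8)
cv2.imwrite("pics/c8.png",np.hstack([a,b])[:,:800,::-1])
E
```

```text
scene -114 [(167, 106), (179, 135), (161, 150), (143, 166), (116, 110), (98, 125)]
scene -118 [(166, 113), (178, 142), (161, 158), (143, 173), (116, 117), (98, 132)]
scene -122 [(166, 120), (178, 149), (160, 165), (142, 181), (115, 125), (97, 140)]
side -114 [(346, 143), (398, 158), (430, 147), (462, 136), (368, 105), (399, 94)]
side -118 [(347, 149), (399, 164), (431, 153), (463, 143), (368, 111), (399, 101)]
side -122 [(347, 155), (399, 170), (431, 160), (463, 149), (368, 117), (400, 107)]
145 [76, 77, 76, 73, 76, 76, 76, 75, 56, 33, 45, 53, 64, 70, 66, 61, 61, 58, 59, 66, 66, 68, 70, 71, 70, 68, 68, 67, 70, 70, 71, 74, 77, 82, 87, 91, 94, 101, 110, 118, 127, 87, 38, 55, 69, 62, 46, 39, 53, 62, 67, 73, 93, 133, 152, 152, 151, 155, 151, 150, 152, 137, 94, 61, 62, 59]
155 [142, 134, 134, 134, 115, 72, 27, 30, 30, 25, 41, 65, 74, 73, 71, 66, 62, 72, 84, 90, 90, 77, 73, 72, 71, 72, 72, 72, 72, 76, 75, 77, 80, 78, 78, 86, 103, 115, 138, 170, 160, 114, 119, 105, 68, 67, 116, 148, 151, 128, 69, 36, 52, 70, 74, 92, 135, 153, 153, 153, 152, 148, 108, 59, 56, 57]
160 [150, 152, 151, 138, 86,
[... 500 characters left out ...]
149, 151, 151, 151, 150, 153, 111, 40, 43, 57, 75, 85, 130, 153, 152, 153, 110, 58, 56, 56]
172 [122, 151, 148, 140, 92, 31, 32, 34, 35, 65, 125, 140, 102, 68, 73, 71, 72, 76, 127, 169, 179, 180, 182, 181, 182, 184, 184, 184, 183, 183, 185, 185, 180, 180, 179, 184, 185, 186, 185, 190, 199, 200, 193, 187, 183, 176, 162, 150, 152, 152, 138, 85, 27, 47, 60, 72, 97, 139, 154, 151, 153, 151, 113, 61, 58, 58]
180 [98, 137, 146, 150, 147, 149, 109, 47, 37, 36, 35, 63, 123, 135, 94, 64, 67, 68, 76, 89, 92, 90, 91, 91, 92, 90, 92, 93, 91, 92, 91, 150, 181, 180, 183, 186, 186, 186, 185, 193, 197, 193, 185, 177, 145, 119, 113, 105, 93, 58, 36, 51, 68, 75, 83, 93, 92, 96, 88, 81, 81, 84, 72, 63, 59, 59]
```

View pics/c8.png

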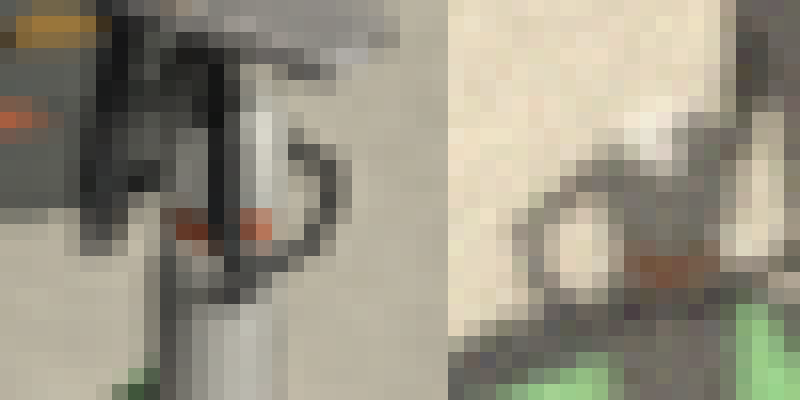

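Run:
```python
from bench import ctrl
import numpy as np
print(ctrl.movel([528.4,26.4,226],vel=10,force_limit=4))
for i in range(4):
    ctrl.sleep(.25);s=ctrl.observe();print(np.round(s["position"],1),round(s["width"]*85,1),np.round(s["contact_force"],1),np.round(s["wrist_torque"],2),s["time_s"])
if np.linalg.norm(s["contact_force"])<5: ctrl.job_done()
```

```text
False
[528.4  26.4 226. ] 34.1 [ 0.7 -0.2 -1.9] [-0.03 -0.01 -0.02] 21.6417
[528.4  26.4 226. ] 34.1 [-0.1 -0.7 -2.7] [ 0.03 -0.02  0.  ] 21.8917
[528.4  26.4 226. ] 34.4 [ 0.8 -0.8 -2.4] [ 0.05  0.02 -0.02] 22.1417
[528.4  26.4 226. ] 33.9 [-0.   0.3 -2.4] [-0.05  0.02 -0.07] 22.3917
the job is handed in; nothing more can be done
```

The spindle is standing in the stand's socket, released. The pliers are held upright and squeezed, with the open clip around the spindle at the copper groove. I handed the job in at 22.4 s on the robot clock; no verdict was reported.

- **Spindle:** contact came at TCP z 91.2 mm. Gripping it on the bench was at 79.2 mm, so the foot is on the 12 mm socket floor, and the later wrist picture showed it upright.
- **Pliers:** the gripper read 34 mm across the handles. It reads about 1 mm low (it gave 22.8 mm for the 24 mm spindle), so that means roughly 35 mm against the 37 mm expected at the stop. I took this as squeezed home. The pictures also show the clip wide open.
- **Clip on the groove:** in the scene view the clip wire lies within about 1 mm of its predicted height at the groove, and the side view agrees. It was about 0.6 mm off centre sideways. I corrected that by 0.5 mm and took no picture afterwards.
- **Contact:** the final force was only about 2.4 N downward, close to the pliers' own weight, with almost no torque, so nothing is leaning.
- **Disagreements:** the two fixed cameras' rays missed each other by 3–6 mm on the pins and spindle, and their heights read low (3 mm at the spindle top, more at the groove). I relied on the wrist camera, the given sizes and the clip's position relative to the groove instead.
- **Pictures:** I viewed 11, one over the budget of 10.

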